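Core and close a plaster napkin-ring mould

ROBOT

A 7-joint arm with a two-finger parallel gripper is mounted at the origin on the work surface. World frame = base frame: x ahead of the robot, y to its left, z up, the work surface at z = 0. Lengths are in m, angles in rad, forces in N, time in s.
With the tool pointing down it reaches from about 0.4 to 0.85 m from the base axis. Payload 10.4 kg.
Tool frame: the origin (TCP) lies midway between the tips of the shut fingers; the grasp point (between the pads) lies 19 mm behind it; z points along the fingers, y is the direction in which the jaws open and shut (so a half turn about z gives the same grasp; the last joint's range is limited). The gripper opens to 87 mm and grips with 3 to 60 N. Pads are 19 mm wide; open, the fingers measure 117 mm over their backs; the gripper's body (75 mm by 190 mm) begins 51 mm behind the grasp point.
Start: joints at [-1.254, 0.332, -0.065, 1.46, 0.022, 1.35, -0.088], TCP at [0.208, 0.589, 0.223] pointing down, gripper open.
Joint ranges: [-2.6, 2.6], [-0.5, 2.12], [-1.47, 1.34], [0.16, 2.42], [-1.27, 4.41], [0.06, 2.06], [-2.6, 2.6]. Speed limits (rad/s): [2.22, 2.22, 2.79, 2.79, 3.14, 3.14, 3.14].

INTERFACE

Orientations are given as a rotation vector (axis times angle).
In Python, from cell import manip, imaging, sign_off, models, status gives the robot as it stands. Calls block until the motion is done:
- manip.goto(position, orientation): joint-space move of the TCP to a pose.
- manip.move_linear(position, rotation=None, max_speed=0.15, guard=None): straight line of the TCP; rotation=None keeps the orientation; max_speed is the mean speed in m/s. With guard (N) it stops when the force on the tool has changed by that much, and returns True; else False.
- manip.movej(angles): joint-space move.
- manip.move_gripper(opening, newtons=None): finger opening in m; newtons is the grip in N (None keeps the last); returns when the fingers have stopped.
- manip.pause(seconds).
- manip.inverse_kinematics(position, orientation): joint angles nearest the present ones, or None.
- imaging.camera(name): name is "scene" or "top"; returns a dict with "img" (400x640x3 uint8, blue, green, red), "fov_y" (degrees; the focal length in pixels is half the picture's height over the tangent of half this angle, whatever the lens; pixels are square), "cx", "cy" (the principal point, pixels), "distortion" ([k1, k2, p1, p2, k3] as OpenCV has them; the pictures are not rectified), "extrinsics" (4x4, takes a point from world to camera coordinates). Camera axes: x right, y up, looking along -z (the intrinsics and any distortion apply to the point x, -y, -z); pixel columns grow to the right and rows downward; lengths in m; the calibration is good to about 2 mm. A picture is of the moment at which its call begins. There is no depth.
A pose or a line that the arm cannot do raises manip.Unreachable and nothing moves.
- sign_off(): hands the job in, once; it reports no verdict.
Trained networks look in the newest picture that a camera, given by its name, has taken for a name from the list of things; names that differ only in an ending like _2 or _b are one class to them, and where a whole thing is asked for, a point or a joint stands for the part that bears it (a point fixed in the world has none). Each returns a list of dicts, best first, with "confidence" (0 to 1); they miss things now and then, are a little off and sometimes report something else, mostly with a low value. They report only what shows in the picture. A call takes as long as a camera call.
- models.boxes_of(camera, name): "centre" ([column, row] in pixels, amid what is visible of it).
- models.outline_of(camera, name): "region" (400x640 bool, what is visible of it) and "centre" ([column, row] in pixels, amid what is visible of it).
- models.mark_of(camera, name): "centre" ([column, row] in pixels: a listed point, or the origin of a listed thing).
Readings, each from a call of its own:
- status.read_t(): time.
- status.read_q(): joint angles.
- status.read_qd(): joint speeds.
- status.read_effort(): joint torques, N m.
- status.read_eef_pos(): TCP position.
- status.read_orientation(): TCP orientation.
- status.read_contact_force(): force on the tool from outside, world axes, zero at the start.
- status.read_wrist_torque(): the same for the moment, N m.
- status.read_finger_gap(): finger opening in m.
Only numpy, scipy, OpenCV 4.12 (cv2) and the standard library are available. Lean on these libraries where they do the work, as an engineer would, in place of code of your own. Each camera call takes 0.05 s, during which the arm holds its last target.

TASK

Get the napkin-ring mould ready for strapping: slide the plaster core (the small ring) down over the steel pin of the lower mould half until it stands on the floor of the cavity, then fetch the upper half from the battens, lower it the right way round over the two brass dowels until the halves meet all round, press it down firmly and finish while still holding the mould pressed shut. Plaster chips, so let neither part drop into place, and leave the jar, the mug and the brush where they are.

Things in the scene. Friction and masses are not known exactly. Their poses are not given: they have to be found in the camera images.
- lower_half: lower half of a white plaster mould, a loose block 150 x 66 x 36 mm (0.5 kg) lying flat on the bench. Origin: centre of its underside, long side along x, z up. Top (parting) face at z = 36 mm; in its middle a round cavity 44 mm wide, 14 mm deep (floor at z = 22 mm) with a steel pin, and a brass dowel near each end. A pencil line marks its -x end face
- pin_tip (a point): top of the upright steel pin on the centre of the lower half (x = y = 0). The pin is 13 mm thick with a tapered tip 7 mm wide and rises from the cavity floor (z = 22 mm) to z = 60 mm above the lower half's underside
- dowel_a (a point): top centre of the upright brass dowel at the lower half's +x end (x = +55, y = +14, z = 52 mm of the lower half). Dowels are 12 mm thick with tapered noses 7 mm wide at the tip and stand 16 mm proud of the parting face
- dowel_b (a point): top centre of the like dowel at the -x end (x = -55, y = +14, z = 52 mm of the lower half), the end with the pencil line. Both dowels are off the long centre line to the same side (+y), so the mould closes only one way round
- core: white plaster core, a loose plain ring 30 mm across and 44 mm tall with a 16 mm bore right through, about 30 g, standing on the bench. Origin: centre of its underside, z along the bore. When home, its underside is 22 mm and its top 66 mm above the lower half's underside: 30 mm of it shows above the parting face
- upper_half: upper half of the mould, a loose white plaster block 150 x 66 x 48 mm (0.5 kg), lying parting face down across two battens. Origin: centre of its underside (the parting face), long side along x, z up. When closed its axes agree with the lower half's and its origin lies 36 mm above that one's. Grasp it across its 66 mm width; 10 to 20 N of push beyond its weight presses it firmly shut
- socket_a (a point): mouth centre of the 14 mm wide, 32 mm deep socket for dowel_a in the underside of the upper half (x = +55, y = +14, z = 0 of the upper half). Between the sockets the underside has a cavity 44 mm wide, 32 mm deep, that clears the core
- socket_b (a point): mouth centre of the like socket for dowel_b (x = -55, y = +14, z = 0 of the upper half). The -x end of the upper half, seen from above, is the one with the larger hole: a 14 mm pouring hole 18.5 mm from the centre, against an 8 mm vent towards +x; its end face has a pencil line, as the lower half's
- battens: two fixed wooden drying battens, each 20 x 120 mm and 20 mm high, lying along y at x = +55 and -55 mm of the origin (midway between them, on the bench); the upper half lies across them, with 90 mm free between them
- glaze_jar: bystander: closed jar, 68 mm across, 85 mm tall, origin at the centre of its underside
- bisque_mug: bystander: unglazed clay mug, 76 mm across, 85 mm tall, origin at the centre of its underside, handle at its +y
- glaze_brush: bystander: flat glaze brush, 200 mm long, lying on the bench along its own x

How it is judged:
On the way, in this order (a step that is already met when the one before it is completed fails the run):
1. the core is on the pin, standing on the cavity floor (z of core in the frame of lower_half below 0.0245 m and horizontal distance between core and lower_half below 0.0035 m and angle between the z axis of core and the z axis of lower_half, either way round below 0.08 rad), for 0.2 s.
2. the upper half, in the robot's grip, is on both dowels (z of upper_half in the frame of lower_half below 0.046 m and horizontal distance between socket_a and dowel_a below 0.004 m and horizontal distance between socket_b and dowel_b below 0.004 m and contact force between the fingers and upper_half above 0.5 N), for 0.05 s.
At the end, for the whole second after the job is handed in: Core over the pin, within 2.5 mm of the cavity floor and 3.5 mm of the pin axis; each socket within 3 mm of its dowel in plan, parting faces within 1.5 mm and 0.02 rad; lower half flat on the bench; the robot holds the upper half pressed on it with over 9 N (weight included), all at rest (z of core in the frame of lower_half below 0.0245 m and horizontal distance between core and lower_half below 0.0035 m and z of upper_half in the frame of lower_half between 0.0335 and 0.0375 m and horizontal distance between socket_a and dowel_a below 0.003 m and horizontal distance between socket_b and dowel_b below 0.003 m and angle between the z axis of upper_half and the z axis of lower_half, either way round below 0.02 rad and angle between lower_half's own z axis and vertical below 0.03 rad and height (world z) of lower_half below 0.004 m and contact force between upper_half and lower_half above 9 N and contact force between any of the fingers, the arm and upper_half above 1 N and linear speed of each of upper_half, lower_half below 0.02 m/s); the arm keeps its last pose, push and grip.
It fails at once if the core was dropped onto the lower half (struck it faster than 0.5 m/s) (contact force between core and lower_half above 0.2 N and linear speed of core above 0.5 m/s).
It fails at once if the upper half was dropped onto the lower half (struck it faster than 0.35 m/s) (contact force between upper_half and lower_half above 0.5 N and linear speed of upper_half above 0.35 m/s).
It fails at once if the jar was moved by more than 3 cm (distance of glaze_jar from where it was at the start of the episode above 0.03 m).
It fails at once if the mug was moved by more than 3 cm (distance of bisque_mug from where it was at the start of the episode above 0.03 m).
It fails at once if the brush was moved by more than 3 cm (distance of glaze_brush from where it was at the start of the episode above 0.03 m).
It also fails if it takes over 64 s, if anything falls off the work surface, if the arm or the gripper's body presses on something with over 40 N, if the wrist force passes 120 N, or if a joint passes its speed limit or range.

## Working session

There is one attempt and no reset: what is moved stays moved. The work goes in short steps, each a Python script; the robot and the scene stay as the last script left them, time stands still between calls to the robot, and variables do not carry over. Pictures are saved under pics/ and viewed, and the job is handed in when it is done.

```bash
mkdir -p pics; ls; cat > h.py <<'E'
import numpy as np, cv2
from cell import manip, imaging, sign_off, models, status
from scipy.spatial.transform import Rotation as R
def K(c):
    f=200/np.tan(np.radians(c["fov_y"])/2)
    return np.array([[f,0,c["cx"]],[0,f,c["cy"]],[0,0,1.]])
def ray(c,px):
    u=cv2.undistortPoints(np.array([[px]],float),K(c),np.array(c["distortion"],float))[0,0]
    d=np.array([u[0],-u[1],-1.]); E=np.array(c["extrinsics"]); Rm=E[:3,:3]
    return -Rm.T@E[:3,3], Rm.T@d
def at_z(c,px,z):
    o,d=ray(c,px); return o+d*(z-o[2])/d[2]
def proj(c,P):
    E=np.array(c["extrinsics"]); p=np.atleast_2d(P)@E[:3,:3].T+E[:3,3]
    p=p*[1,-1,-1]
    return cv2.projectPoints(p,np.zeros(3),np.zeros(3),K(c),np.array(c["distortion"],float))[0][:,0]
E
python3 - <<'E'
from h import *
for n in ["scene","top"]:
    c=imaging.camera(n); cv2.imwrite(f"pics/{n}0.png",c["img"])
    o,d=ray(c,[320,200]); print(n,o,d,c["distortion"],c["fov_y"])
    for t in ["pin_tip","dowel_a","dowel_b","core","lower_half","upper_half","battens","glaze_jar","bisque_mug","glaze_brush"]:
        for m in models.mark_of(n,t)[:3]: print(t,np.round(m["centre"],1),round(m["confidence"],2))
print(status.read_t(),status.read_orientation())
E
```

```text
pics
scene [1.24092762 0.07037161 0.89929339] [-0.59979529  0.03596924 -0.7994013 ] [-0.04653992  0.          0.          0.          0.        ] 46.36956671122864
pin_tip [359.2 190.1] 0.85
dowel_a [375.  209.8] 0.78
dowel_a [357.9 173. ] 0.61
dowel_b [375.  209.8] 0.78
dowel_b [357.9 173. ] 0.61
core [270.4 200.5] 0.6
lower_half [358.1 207.3] 0.84
upper_half [186.2 202.2] 0.97
glaze_jar [308.7 275. ] 0.61
bisque_mug [434.  164.8] 0.6
glaze_brush [194.4 289.3] 0.73
top [0.50005679 0.08025334 1.32845183] [ 0.11518273 -0.00388482 -0.99337666] [-0.01489194  0.          0.          0.          0.        ] 45.64229937345002
pin_tip [270.5 226.4] 0.98
pin_tip [413.3 251.6] 0.64
dowel_a [269.  245.4] 0.96
dowel_b [269.  245.4] 0.96
core [346.4 233.3] 0.61
lower_half [275.1 224.6] 0.92
lower_half [204.7 274.1] 0.65
upper_half [419.5 227.6] 0.95
glaze_jar [320.9 158.8] 0.9
bisque_mug [201.6 272.6] 0.85
glaze_brush [406.  151.8] 0.69
1.1 [-5.31206728e-01 -3.09633905e+00 -7.70886948e-05]
```

```bash
python3 - <<'E'
import cv2
a=cv2.imread("pics/scene0.png");b=cv2.imread("pics/top0.png")
cv2.imwrite("pics/s0z.png",cv2.resize(a[130:320,130:460],None,fx=2.4,fy=2.4,interpolation=3))
cv2.imwrite("pics/t0z.png",cv2.resize(b[120:320,150:500],None,fx=2.25,fy=2.25,interpolation=3))
E
```

```text
(no output)
```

View pics/s0z.png

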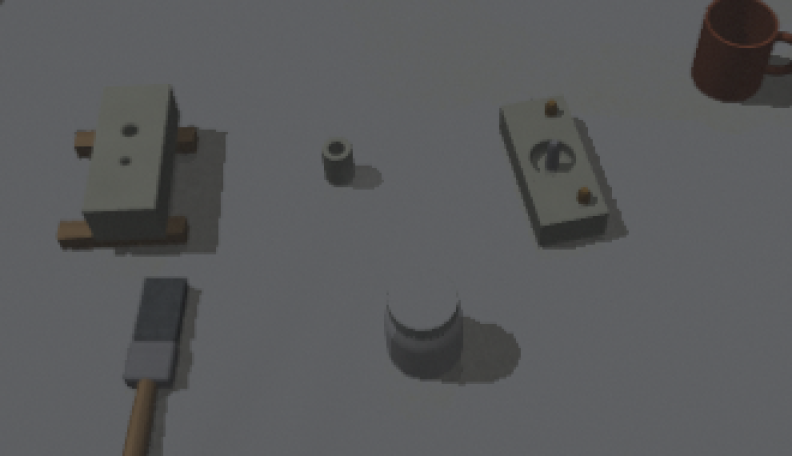

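View pics/t0z.png

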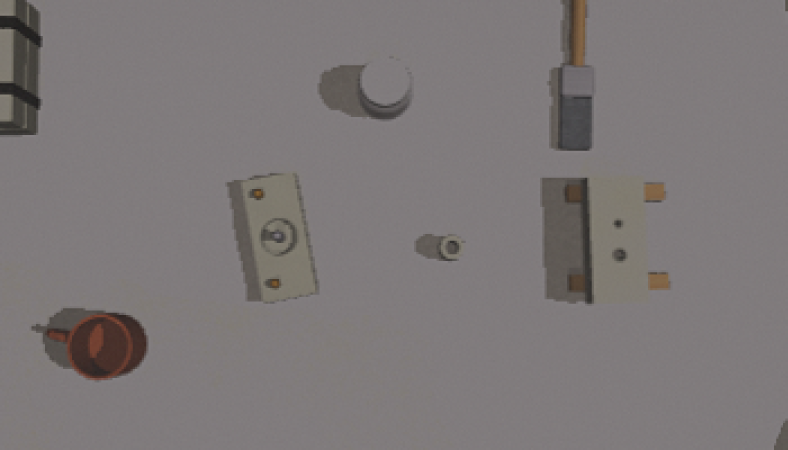

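View pics/top0.png

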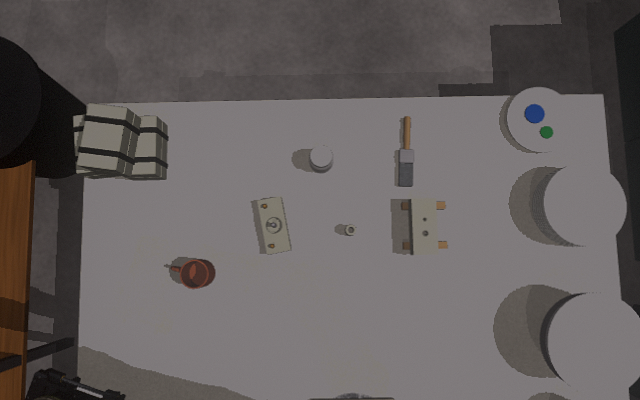

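The top view (up = +x, left = +y) shows the lower half at about (275,225) px with its dowels on the left, the core at about (350,230), and the upper half at about (424,226) with the large hole nearer the robot. So both +x ends point roughly along world +x. Next I'll turn these into positions.

```bash
cat >> h.py <<'E'
def tri(cs,pxs):
    A=np.zeros((3,3));b=np.zeros(3);rs=[]
    for c,p in zip(cs,pxs):
        o,d=ray(c,p);d=d/np.linalg.norm(d);P=np.eye(3)-np.outer(d,d);A+=P;b+=P@o;rs.append((P,o))
    X=np.linalg.solve(A,b); return X,[np.linalg.norm(P@(X-o)) for P,o in rs]
E
python3 - <<'E'
from h import *
S=imaging.camera("scene");T=imaging.camera("top");cs=[S,T]
import pickle; pickle.dump([{k:v for k,v in c.items()} for c in cs],open("c0.pkl","wb"))
def m(n,t):
    return models.mark_of(n,t)
for t in ["pin_tip","dowel_a","socket_a","core","lower_half","upper_half","glaze_jar","bisque_mug","glaze_brush","battens"]:
    a=m("scene",t);b=m("top",t)
    for q in a[:2]: print(t,"S",np.round(q["centre"],1),round(q["confidence"],2))
    for q in b[:3]: print(t,"T",np.round(q["centre"],1),round(q["confidence"],2))
    if a and b: X,r=tri(cs,[a[0]["centre"],b[0]["centre"]]);print("   ",np.round(X,4),np.round(r,4))
for n,c in zip(["scene","top"],cs):
  for t,z in [("lower_half",.036),("upper_half",.068),("core",.044)]:
    r=models.outline_of(n,t)[0]; M=r["region"].astype(np.uint8);print(n,t,r["confidence"],M.sum(),r["centre"])
    np.save(f"m_{n}_{t}.npy",M)
print(status.read_t())
E
```

```text
pin_tip S [360.7 188.7] 0.61
pin_tip S [270.8 204. ] 0.61
pin_tip T [274.9 225. ] 0.6
pin_tip T [414.2 250.7] 0.23
    [0.5824 0.2003 0.058 ] [0.0031 0.0031]
dowel_a S [374.5 209.8] 0.65
dowel_a T [270.  243.3] 0.59
dowel_a T [264.6 205.3] 0.57
dowel_a T [346.8 230. ] 0.5
    [ 0.5391  0.2402 -0.0883] [0.0146 0.0146]
socket_a S [200.3 186.7] 0.82
socket_a S [194.8 219.9] 0.65
socket_a T [415.  247.4] 0.81
socket_a T [415.7 208.5] 0.65
    [ 0.5163 -0.1819  0.0092] [0.0029 0.0029]
core S [270.3 201.7] 0.61
core T [345.3 229.5] 0.4
    [ 0.5698 -0.0009  0.0068] [0.0072 0.0072]
lower_half S [360.2 206.1] 0.94
lower_half T [204.1 274.5] 0.63
    [ 0.4609  0.3283 -0.1357] [0.1024 0.1024]
upper_half S [187.9 203.4] 0.89
upper_half T [418.6 228.1] 0.89
    [ 0.5698 -0.1989  0.0141] [0.0029 0.0029]
glaze_jar S [268. 203.] 0.19
glaze_jar T [321.2 157.8] 0.77
glaze_jar T [264.5 204.9] 0.32
    [0.732  0.039  0.2218] [0.0324 0.0324]
bisque_mug S [434.6 163.6] 0.57
bisque_mug S [361.8 171. ] 0.38
bisque_mug T [203.4 272. ] 0.69
bisque_mug T [274.3 224.5] 0.29
    [ 0.4595  0.4092 -0.0072] [0.0053 0.0053]
glaze_brush S [192.6 287.2] 0.83
glaze_brush T [403.7 154.1] 0.57
glaze_brush T [416.4 208.2] 0.57
    [ 7.817e-01 -1.684e-01 -1.000e-04] [0.003 0.003]
scene lower_half 0.63 1865 [359.6, 199.9]
scene upper_half 0.6 2110 [184.8, 198.5]
scene core 0.54 206 [268.9, 195.2]
top lower_half 0.74 1286 [273.1, 226.5]
top upper_half 0.69 1632 [420.7, 227.6]Traceback (most recent call last):
  File "<stdin>", line 13, in <module>
IndexError: list index out of range
```

```bash
cat > fit.py <<'E'
from h import *
from scipy.optimize import minimize
from scipy.ndimage import map_coordinates
def grabs(n,k=4):
    cs=[imaging.camera(n) for _ in range(k)]; c=dict(cs[0]); c["img"]=np.mean([q["img"] for q in cs],0); return c
def gradimg(c,s=1.0):
    g=cv2.GaussianBlur(c["img"].astype(np.float32),(0,0),s)
    return cv2.Sobel(g,cv2.CV_32F,1,0)/8,cv2.Sobel(g,cv2.CV_32F,0,1)/8
def circ(x,y,z,r,n=40):
    t=np.linspace(0,2*np.pi,n+1); return np.c_[x+r*np.cos(t),y+r*np.sin(t),0*t+z]
def line(a,b,n=40): return np.linspace(a,b,n)
def block(h):
    C=[np.array([sx*.075,sy*.033,h]) for sx,sy in((1,1),(1,-1),(-1,-1),(-1,1))]
    return [line(C[i],C[(i+1)%4]) for i in range(4)]
LOW=block(.036)+[circ(0,0,.036,.022)]
UP=block(.048)+[circ(-.0185,0,.048,.007),circ(.0185,0,.048,.004)]
CORE=[circ(0,0,.044,.015),circ(0,0,.044,.008)]
def place(L,p,z0):
    c,s=np.cos(p[2]),np.sin(p[2]); Rz=np.array([[c,-s,0],[s,c,0],[0,0,1]])
    return L@Rz.T+[p[0],p[1],z0]
def score(p,curves,z0,c,G):
    tot=0;w=0
    for L in curves:
        q=proj(c,place(L,p,z0)); d=np.gradient(q,axis=0); ln=np.linalg.norm(d,axis=1); d/=ln[:,None]
        n=np.c_[-d[:,1],d[:,0]]; v=0
        for k in range(3):
            gx=map_coordinates(G[0][...,k],[q[:,1],q[:,0]],order=1);gy=map_coordinates(G[1][...,k],[q[:,1],q[:,0]],order=1)
            v=v+np.abs(gx*n[:,0]+gy*n[:,1])
        tot+=(np.sqrt(v+.1)*ln).sum();w+=ln.sum()
    return tot/w
def fit(p0,curves,z0,cams,yaw=True):
    Gs=[gradimg(c) for c in cams]
    def f(v):
        p=[v[0]/1e3,v[1]/1e3,v[2]/1e2 if yaw else 0]
        return -sum(score(p,curves,z0,c,G) for c,G in zip(cams,Gs))
    best=None
    for dx in(-4,0,4):
      for dy in(-4,0,4):
       for dw in((-4,0,4) if yaw else (0,)):
        v=np.array([p0[0]*1e3+dx,p0[1]*1e3+dy,p0[2]*1e2+dw])
        if best is None or f(v)<best[0]: best=(f(v),v)
    v0=best[1]
    sim=np.vstack([v0]+[v0+3*e for e in np.eye(3)])
    r=minimize(f,v0,method="Nelder-Mead",options=dict(initial_simplex=sim,xatol=.02,fatol=1e-5,maxiter=600))
    v=r.x; return np.array([v[0]/1e3,v[1]/1e3,v[2]/1e2]),-r.fun
def overlay(c,items,fn,box,f):
    x0,y0,x1,y1=box
    im=cv2.resize(np.clip(c["img"].astype(float)*1.6,0,255).astype(np.uint8)[y0:y1,x0:x1],None,fx=f,fy=f,interpolation=cv2.INTER_CUBIC)
    for p,cur,z0 in items:
        for L in cur:
            q=(proj(c,place(L,p,z0))+.5-[x0,y0])*f
            cv2.polylines(im,[np.int32(np.round(q))],False,(0,0,255),1)
    cv2.imwrite(fn,im)
E
cat > run1.py <<'E'
from fit import *
import pickle
S=grabs("scene");T=grabs("top");pickle.dump((S,T),open("c0.pkl","wb"))
res={}
for nm,p0,cur,z0,yw in [("low",(.582,.2,.1),LOW,0,True),("up",(.57,-.199,0),UP,.02,True),("core",(.57,0,0),CORE,0,False)]:
    for cams,l in (([S],"S"),([T],"T"),([S,T],"ST")):
        p,s=fit(p0,cur,z0,cams,yw); print(nm,l,np.round(p*[1e3,1e3,180/np.pi],2),round(s,2)); res[nm+l]=p
pickle.dump(res,open("res.pkl","wb"))
it=[(res["lowST"],LOW,0),(res["upST"],UP,.02),(res["coreST"],CORE,0)]
overlay(S,it,"pics/os.png",(150,150,400,240),3.2)
overlay(T,it,"pics/ot.png",(240,180,450,270),3.8)
E
python3 run1.py
```

```text
low S [584.04 202.82   9.88] 4.71
low T [580.97 204.43  10.02] 3.9
low ST [583.47 203.79   9.8 ] 8.35
up S [ 5.7223e+02 -2.0126e+02  5.0000e-01] 4.63
up T [ 5.7213e+02 -2.0038e+02  5.0000e-02] 4.51
up ST [ 5.7226e+02 -2.0080e+02  2.8000e-01] 9.1
core S [567.7   -6.04   1.86] 4.54
core T [566.05   1.16  -0.86] 4.39
core ST [568.23  -6.58   1.43] 8.96
```

```bash
ls pics
```

```text
os.png
ot.png
s0z.png
scene0.png
t0z.png
top0.png
```

View pics/os.png

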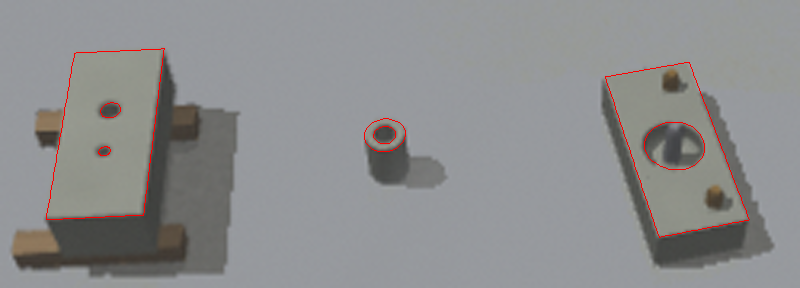

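View pics/ot.png

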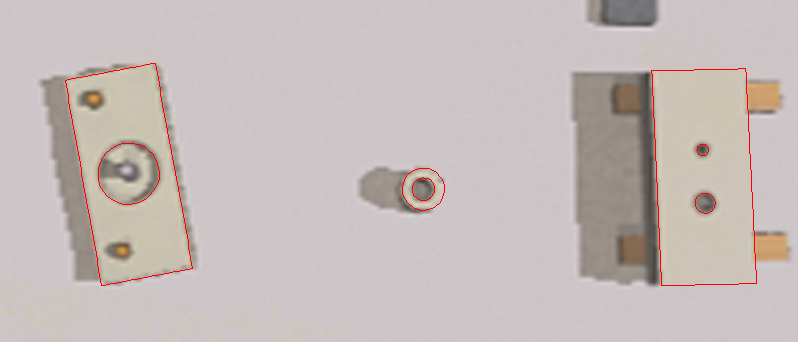

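The red outlines sit on the block edges in both views. For the core, the top-only fit disagrees with the scene fit by about 7 mm in y, so I'll recheck it offline before moving.

```bash
python3 - <<'E'
from fit import *
import pickle
S,T=pickle.load(open("c0.pkl","rb"))
for c,n in((S,"S"),(T,"T")):
    G=gradimg(c,.8)
    g=[(score([x,y,0],CORE,0,c,G),x,y) for x in np.arange(.555,.585,.0005) for y in np.arange(-.02,.012,.0005)]
    g.sort(reverse=True); print(n,[tuple(np.round(q,4)) for q in g[:4]])
for nm,cur in (("low",LOW),("up",UP)):
    pass
# check brightness-centroid of dowel tops etc
print("jar",at_z(T,[321,158],.085),"mug",at_z(T,[203,272],0), "brush",at_z(T,[405,152],0))
res=pickle.load(open("res.pkl","rb"))
p=res["lowST"]
for P in ([0,0,.06],[.055,.014,.052],[-.055,.014,.052]):
    X=place(np.array([P]),p,0); print(np.round(X,4),proj(S,X),proj(T,X))
overlay(T,[([.5682,-.0066,0],CORE,0)],"pics/core_t.png",(330,215,370,245),16)
E
```

```text
S [(np.float64(4.8379), np.float64(0.5675), np.float64(-0.006)), (np.float64(4.8314), np.float64(0.568), np.float64(-0.006)), (np.float64(4.8291), np.float64(0.5675), np.float64(-0.0065)), (np.float64(4.8289), np.float64(0.5675), np.float64(-0.0055))]
T [(np.float64(4.7829), np.float64(0.569), np.float64(-0.0065)), (np.float64(4.7748), np.float64(0.569), np.float64(-0.006)), (np.float64(4.7742), np.float64(0.5685), np.float64(-0.0065)), (np.float64(4.7624), np.float64(0.5695), np.float64(-0.006))]
jar [0.75666121 0.07068137 0.085     ] mug [0.45891753 0.40318869 0.        ] brush [ 0.78717739 -0.16920833  0.        ]
[[0.5835 0.2038 0.06  ]] [[360.95068766 188.50757639]] [[272.37179081 224.5132849 ]]
[[0.6353 0.2269 0.052 ]] [[373.49608347 208.37557269]] [[263.96691986 205.69927455]]
[[0.5269 0.2082 0.052 ]] [[359.94554372 171.90115681]] [[271.15775248 245.84674656]]
```

View pics/core_t.png

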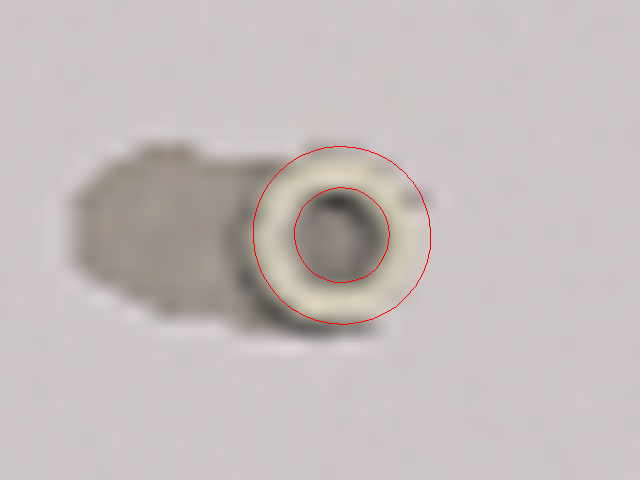

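Both cameras now agree on the core at (0.568, -0.006), and the predicted dowel positions match the detections within about 1 px. Next is the core grasp.

```bash
cat >> h.py <<'E'
def ori(yaw):
    y=np.array([-np.sin(yaw),np.cos(yaw),0]);z=np.array([0,0,-1.]);x=np.cross(y,z)
    return R.from_matrix(np.c_[x,y,z]).as_rotvec()
def st(l=""):
    print(l,"t",round(status.read_t(),2),"p",np.round(status.read_eef_pos(),4),"F",np.round(status.read_contact_force(),2),"gap",round(status.read_finger_gap(),4))
E
python3 - <<'E'
from h import *
yaw=np.radians(9.9)
best=[]
for k in (0,np.pi,-np.pi):
    for q in [([.568,-.006,.12]),([.5835,.2038,.13]),([.572,-.2008,.15])]:
        s=manip.inverse_kinematics(np.array(q),ori(yaw+k)); print(k,q,None if s is None else np.round(s,2))
manip.goto(np.array([.568,-.006,.12]),ori(yaw)); st("above")
manip.move_gripper(.06,20)
manip.move_linear(np.array([.568,-.006,.019]),max_speed=.12); st("down")
manip.move_gripper(.0,12); st("closed")
manip.move_linear(np.array([.568,-.006,.11]),max_speed=.12); st("up"); print(status.read_q())
E
```

```text
0 [0.568, -0.006, 0.12] [-0.54  0.31  0.56  1.77 -0.19  1.11  1.82]
0 [0.5835, 0.2038, 0.13] [-0.6   0.38  0.24  1.61 -0.1   1.16  1.4 ]
0 [0.572, -0.2008, 0.15] [-0.42  0.46  0.89  1.65 -0.37  1.22  2.3 ]
3.141592653589793 [0.568, -0.006, 0.12] [-0.64  0.34  0.69  1.77 -0.23  1.12 -1.28]
3.141592653589793 [0.5835, 0.2038, 0.13] [-0.8   0.41  0.5   1.62 -0.21  1.17 -1.65]
3.141592653589793 [0.572, -0.2008, 0.15] [-0.45  0.47  0.94  1.65 -0.4   1.23 -0.82]
-3.141592653589793 [0.568, -0.006, 0.12] [-0.64  0.34  0.69  1.77 -0.23  1.12 -1.28]
-3.141592653589793 [0.5835, 0.2038, 0.13] [-0.8   0.41  0.5   1.62 -0.21  1.17 -1.65]
-3.141592653589793 [0.572, -0.2008, 0.15] [-0.45  0.47  0.94  1.65 -0.4   1.23 -0.82]
above t 5.39 p [ 0.5681 -0.005   0.12  ] F [ 0.1  -0.39  0.97] gap 0.087
down t 7.16 p [ 0.5686 -0.0061  0.0197] F [ 0.15 -0.6   0.09] gap 0.0597
closed t 7.8 p [ 0.5681 -0.0059  0.0191] F [-0.17 -0.64  2.04] gap 0.0294
up t 8.71 p [ 0.5675 -0.006   0.1093] F [-0.28  0.01 -0.7 ] gap 0.0291
[-0.54143381  0.32695822  0.56268877  1.77846425 -0.19399228  1.09270589
  1.83097679]
```

```bash
python3 - <<'E'
from fit import *
manip.move_linear(np.array([.5830,.2038,.11]),max_speed=.25); manip.pause(.2); st("over")
for n in("scene","top"):
    c=imaging.camera(n); np.save(f"over_{n}.npy",c["img"])
    overlay(c,[([.5835,.2038,np.radians(9.8)],LOW+[circ(0,0,.06,.0035)],0),([.5830,.2038,0],[circ(0,0,.0,.015),circ(0,0,.044,.015)],.091)],f"pics/ov_{n}.png",(300,110,460,230) if n=="scene" else (200,160,360,280),5)
E
```

```text
over t 9.9 p [0.5833 0.2022 0.1102] F [0.13 0.69 0.05] gap 0.0292
```

View pics/ov_scene.png

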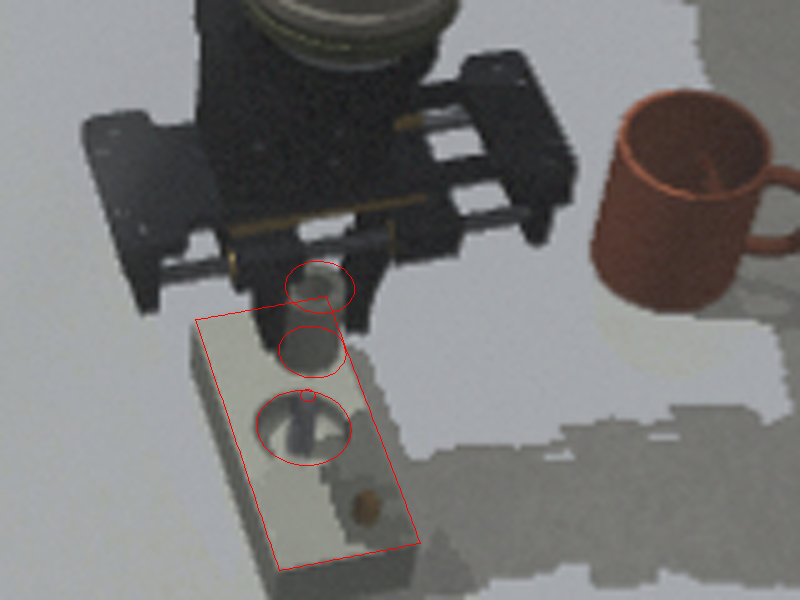

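View pics/ov_top.png

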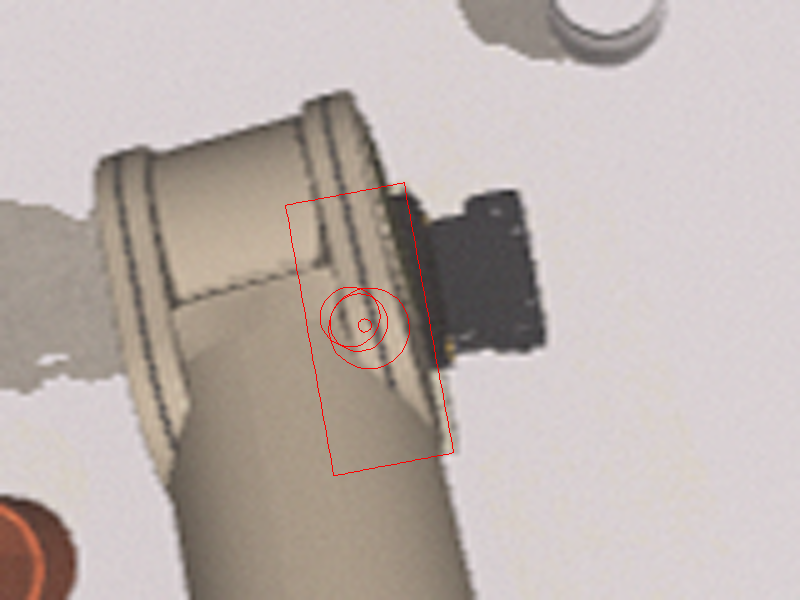

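The scene view shows the held core centred near column 312 of the zoom, where the overlay predicted it, directly above the pin. The position reading is 1.6 mm off in y, so I'll check how noisy it is and then lower with a guard.

```bash
python3 - <<'E'
from h import *
P=np.array([status.read_eef_pos() for _ in range(10)]);print(P.mean(0),P.std(0), status.read_t())
r=manip.move_linear(np.array([.5830,.2038,.072]),max_speed=.08,guard=4); st(f"l1 {r}")
if not r:
    r=manip.move_linear(np.array([.5830,.2038,.0435]),max_speed=.05,guard=4); st(f"l2 {r}")
print(status.read_wrist_torque())
E
```

```text
[0.58317243 0.20289355 0.11017111] [0.00000000e+00 2.77555756e-17 0.00000000e+00] 10.0
l1 False t 10.62 p [0.5828 0.2037 0.0718] F [0.26 0.25 0.08] gap 0.0292
l2 False t 11.34 p [0.5829 0.2037 0.0434] F [ 0.54  0.29 -0.83] gap 0.029
[ 0.03628375 -0.16417068  0.00623571]
```

No contact on the way down and the core's underside is well below the pin tip, so it is on the pin. Seating it now.

```bash
python3 - <<'E'
from h import *
r=manip.move_linear(np.array([.5830,.2038,.0385]),max_speed=.02,guard=3); st(f"l3 {r}")
manip.move_gripper(.05,12); manip.pause(.2); st("open")
manip.move_linear(np.array([.5830,.2038,.12]),max_speed=.12); st("up")
manip.goto(np.array([.572,-.2008,.16]),ori(np.radians(.3))); st()
S=imaging.camera("scene");T=imaging.camera("top")
from fit import *
for c in (S,T): print(score([.5835,.2038,np.radians(9.8)],LOW,0,c,gradimg(c)))
it=[([.5835,.2038,np.radians(9.8)],LOW+[circ(0,0,.066,.015),circ(0,0,.066,.008)],0)]
overlay(S,it,"pics/c1s.png",(310,140,410,240),6)
overlay(T,it,"pics/c1t.png",(230,180,310,270),6.5)
E
```

```text
l3 True t 11.58 p [0.5833 0.204  0.0408] F [ 2.21 -0.25  2.1 ] gap 0.0289
open t 12.47 p [0.5829 0.2037 0.0404] F [ 0.37 -0.2  -0.23] gap 0.05
up t 13.29 p [0.5825 0.2037 0.1192] F [-0.44 -1.08 -0.1 ] gap 0.0499
 t 14.8 p [ 0.5726 -0.1989  0.1596] F [0.53 0.82 0.03] gap 0.05
4.344268637180394
3.29953964053199
```

View pics/c1s.png

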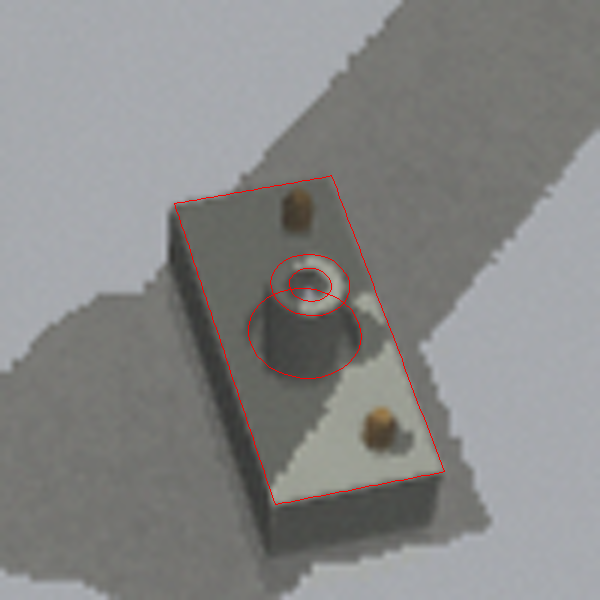

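View pics/c1t.png

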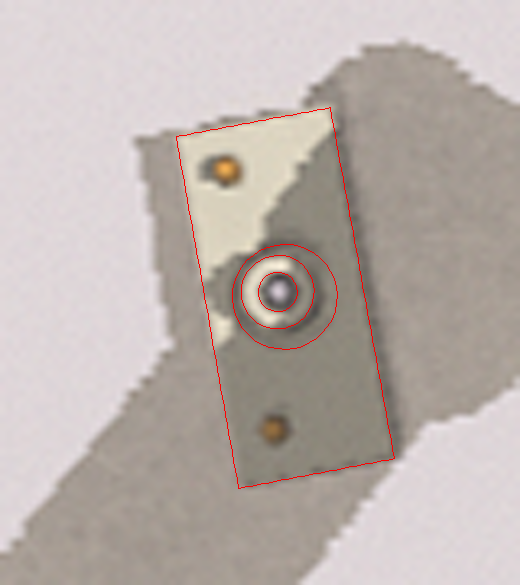

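The core's ring lies on the predicted circles at home height in both views, with the pin showing in the bore. Now to fetch the upper half.

```bash
python3 - <<'E'
from h import *
y0=np.radians(.28)
manip.move_gripper(.087,60)
manip.move_linear(np.array([.5722,-.2008,.12]),rotation=ori(y0),max_speed=.15); manip.pause(.2)
r=manip.move_linear(np.array([.5722,-.2008,.033]),max_speed=.1,guard=8); st(f"d {r}")
if not r:
    manip.move_gripper(.0,60); st("grip")
    manip.move_linear(np.array([.5722,-.2008,.14]),max_speed=.1); st("up")
    manip.goto(np.array([.5830,.2038,.13]),ori(np.radians(9.85))); manip.pause(.3); st("over")
    from fit import *
    S=grabs("scene",3);T=grabs("top",2)
    import pickle; pickle.dump((S,T),open("c2.pkl","wb"))
    P=[.583,.2038,np.radians(9.85)]
    print(status.read_wrist_torque(),R.from_rotvec(status.read_orientation()).as_matrix())
    for c,n,b in((S,"s",(300,90,450,230)),(T,"t",(220,160,330,290))):
        overlay(c,[(P,LOW,0),(P,UP,.117)],f"pics/u_{n}.png",b,4.2 if n=="s" else 4.5)
    print(status.read_q())
E
```

```text
d False t 17.43 p [ 0.5727 -0.201   0.0337] F [-0.03 -0.52 -1.2 ] gap 0.0874
grip t 17.95 p [ 0.5724 -0.2005  0.0333] F [-0.68  1.65  4.38] gap 0.0651
up t 19.17 p [ 0.5718 -0.2006  0.1393] F [-0.   -0.42 -3.68] gap 0.0655
over t 20.97 p [0.5832 0.2031 0.1301] F [-0.33  0.25 -3.53] gap 0.0653
[ 0.00171059 -0.01819192  0.00248275] [[-9.85259566e-01 -1.71066031e-01  1.11725885e-05]
 [-1.71066031e-01  9.85259566e-01  1.91711597e-05]
 [-1.42874339e-05  1.69773181e-05 -1.00000000e+00]]
[-0.95575618  0.44973686  0.70959997  1.62888739 -0.31144447  1.17933779
  1.5674894 ]
```

View pics/u_s.png

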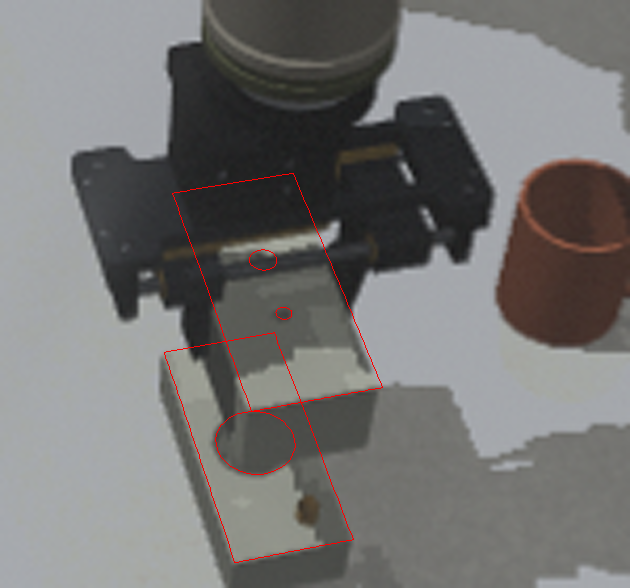

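View pics/u_t.png

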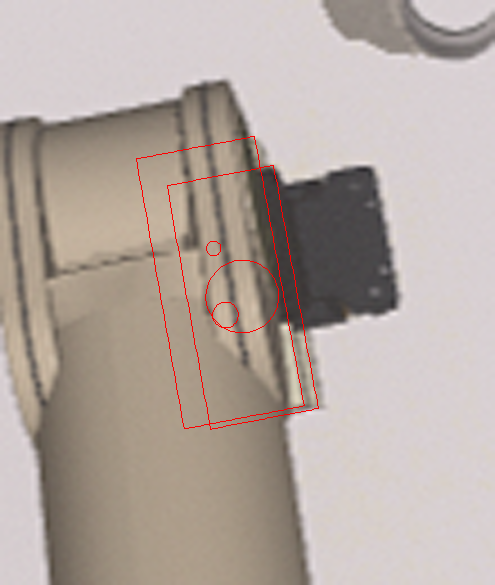

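The scene view shows the held upper half's near top edge on the overlay, about (250,410)–(382,386) in the zoom, above the lower half and the right way round. Lowering with a guard.

```bash
python3 - <<'E'
from h import *
p=np.array([.5830,.2038,.068])
r=manip.move_linear(p,max_speed=.08,guard=5); st(f"a {r}")
if not r:
    p[2]=.0505
    r=manip.move_linear(p,max_speed=.025,guard=4); st(f"b {r}"); print(status.read_wrist_torque())
E
```

```text
a False t 22.14 p [0.5834 0.2038 0.0685] F [ 0.26  0.07 -4.26] gap 0.0654
b False t 22.99 p [0.583  0.2037 0.0504] F [ 2.49  0.32 -4.8 ] gap 0.0656
[ 0.15165241 -0.54359061  0.03458724]
```

```bash
python3 - <<'E'
from h import *
p=np.array([.5835,.2038,.0505])
for i in range(14):
    p[2]-=.0006
    r=manip.move_linear(p,max_speed=.01,guard=25); manip.pause(.15)
    F=np.mean([status.read_contact_force() for _ in range(3)],0); print(round(p[2],4),r,np.round(status.read_eef_pos(),4),np.round(F,2))
    if F[2]>11: break
st(); print(status.read_wrist_torque())
E
```

```text
0.0499 False [0.5833 0.2037 0.0498] [-0.98  0.34 -4.47]
0.0493 False [0.5834 0.2038 0.0493] [-0.21  0.04 -3.63]
0.0487 False [0.5835 0.2038 0.0492] [-4.83 -0.77  5.15]
0.0481 False [0.5835 0.2038 0.0492] [-8.08 -2.57 11.82]
 t 24.59 p [0.5835 0.2038 0.0492] F [-8.08 -2.57 11.82] gap 0.0654
[-0.30355343  1.6992727   0.04359309]
```

```bash
python3 - <<'E'
from h import *
p=np.array([.5832,.2037,.0479])
for i in range(3):
    manip.move_linear(p,max_speed=.01,guard=25); manip.pause(.3); st(str(p)); F=status.read_contact_force()
    if 11<F[2]<20 and abs(F[0])<5: break
    if F[0]<-5: p[0]-=.0003
    if F[2]<11: p[2]-=.0002
print(status.read_wrist_torque(),status.read_qd())
from fit import *
S=grabs("scene",3);P=[.583,.2038,np.radians(9.85)]
overlay(S,[(P,LOW,0),(P,UP,.036)],"pics/f_s.png",(300,110,450,240),4.2)
for i in range(4): manip.pause(.25); st()
E
```

```text
[0.5832 0.2037 0.0479] t 25.14 p [0.5835 0.2038 0.0492] F [-7.22 -2.12 12.9 ] gap 0.0657
[0.5829 0.2037 0.0479] t 25.69 p [0.5835 0.2038 0.0492] F [-5.1  -0.66 10.77] gap 0.0654
[0.5826 0.2037 0.0477] t 26.24 p [0.5835 0.2038 0.0492] F [-3.91 -2.09 12.57] gap 0.0655
[-0.2669779   1.11437457  0.06765791] [-1.73862860e-03 -1.67697257e-06 -1.45626893e-03  5.36583756e-04
  6.82303726e-04 -6.41459839e-04  8.00172745e-04]
 t 26.64 p [0.5835 0.2038 0.0492] F [-4.67 -2.   11.77] gap 0.0659
 t 26.89 p [0.5835 0.2038 0.0492] F [-4.39 -1.51 12.14] gap 0.0653
 t 27.14 p [0.5835 0.2037 0.0492] F [-5.19 -0.4  12.24] gap 0.0657
 t 27.39 p [0.5835 0.2038 0.0492] F [-5.11 -1.34 11.59] gap 0.0655
```

View pics/f_s.png

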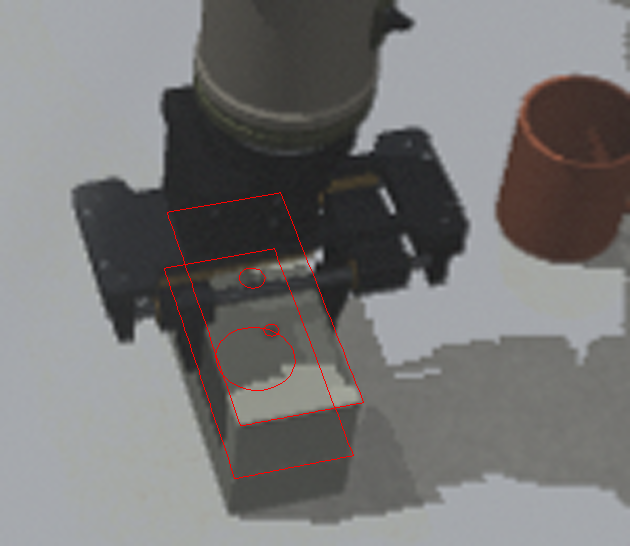

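```bash
python3 - <<'E'
from h import *
st(); sign_off()
E
```

```text
t 27.39 p [0.5835 0.2038 0.0492] F [-5.11 -1.34 11.59] gap 0.0655
the job is handed in; nothing more can be done
```

The mould is closed and was handed in at 27.4 s with the robot still holding it pressed shut; no verdict is reported.

- **Core:** I slid it over the pin, and it touched the cavity floor with the TCP at 41 mm, as expected. Both cameras showed the ring at its home height with the pin in its bore.
- **Upper half:** I gripped it across its width, carried it the right way round and lowered it onto both dowels without jamming. The halves met with its origin about 36.2 mm above the bench, against 36 mm nominal. The last picture shows the visible sides flush with no gap.
- **Press at hand-in:** The tool force read about +12 N upward, which is roughly 16 N between the halves once the block's weight is added. Position, grip (gap 65.5 mm) and force were steady over the last second.
- **Disagreements and limits:**
  - The two cameras put the lower half up to 3 mm apart in x. I used 0.583 m, and both fits went in without resistance.
  - A sideways force of about 5 N remained; I brought it down from 8 N.
  - I had no direct check on tilt.
  - The arm hid the closed mould from the top camera, so the last check was from the scene camera only.
  - I made no final check on the jar, mug and brush. Nothing was moved near them, and no unexpected contact showed.

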